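# Drive home the screw of a lampshade's hanging strap

## Task

The slotted screw at one end of the steel hanging strap on the plywood disc still stands proud. Take the flat-blade screwdriver out of the tool rack, seat its blade in that screw's slot and drive the screw fully home until it is just snug, with steady pressure on the blade and without forcing it. Then put the screwdriver back upright in its hole in the rack and leave everything else on the bench as it is.

Things in the scene. Friction and masses are not known exactly. Their poses are not given: they have to be found in the camera images.
- disc: Fixed plywood disc 210 mm across on bearers, flat top at z = 44 mm, three stop blocks at its rim. A steel strap 176 x 30 x 4 mm crosses it along the disc's x axis, with a hanging eye at its middle up to z = 83 mm. 66 mm from the centre it is held by a smooth domed coach bolt at -x (finished) and by the slotted screw at +x. Origin: disc centre at bench level, z up.
- screw: The proud slotted wood screw; round head 22 mm across, 7 mm high; slot across it, 4 mm deep, 3.4 mm wide at the floor, flanks leaning open to 5.5 mm. Origin: on its axis under the head; axes stay as the disc's; the slot's direction is not told: see or feel it. Turns in clockwise from above, 5 mm a turn, against 0.1 N m. Starts 2.2 to 3.5 mm proud; home, it is 48 mm above the bench and stops hard.
- driver: Flat-blade screwdriver, 163 mm long, 0.13 to 0.21 kg, hanging upright in one of the rack's holes. Origin: middle of the blade's tip; z up to the handle, x along the blade's width. Blade 14 mm wide (x), 2.2 mm thick; shank 9 mm; round collar 30 mm across from z = 80 to 94 mm, resting on the rack; square black handle 30 x 30 mm, sides along x and y, from z = 94 to 163 mm; grip at about z = 130 mm.
- rack: Fixed plywood tool rack: a drilled strip 200 x 62 x 12 mm on two cheeks, top at z = 100 mm, with two round holes 22 mm across on its x axis at +48 and -48 mm. Origin: centre of the rack at bench level, z up.
- rack_hole_a (a point): Centre of the hole at x = +48 mm of the rack, at the strip's top (z = 100 mm).
- rack_hole_b (a point): Centre of the hole at x = -48 mm of the rack, at the strip's top (z = 100 mm).
- awl: Scratch awl in the rack's other hole: round pear-shaped black handle up to 34 mm across, 132 mm long, its top 170 mm above the bench. Origin at its point, 38 mm above the bench. Leave it.
- paint_can: Closed metal paint can, 104 mm across, 115 mm high; origin under its centre. Leave it.
- tape_roll: Roll of paper tape lying flat, 100 mm across, 48 mm high; origin under its centre. Leave it.
- chip_brush: Flat paint brush lying on the bench, 160 mm long, about 20 mm high; origin under its middle, x along its length. Leave it.
Not all that is in view belongs to the job. There is more than one size of the rack; the one meant has the size given above.

How it is judged:
By the outcome, as a careful person would: the job done as asked, in the order asked, and still so for the second after the job is handed in, with the robot touching nothing.
It also fails if it takes over 69 s, if anything falls off the work surface, if the arm or the gripper's body presses on something with over 40 N, if the wrist force passes 120 N, or if a joint passes its speed limit or range.

## Robot

A 6-joint arm with a two-finger parallel gripper is mounted at the origin on the work surface. World frame = base frame: x ahead of the robot, y to its left, z up, the work surface at z = 0. Lengths are in m, angles in degrees, forces in N, time in s.
With the tool pointing down it reaches from about 0.375 to 0.9 m from the base axis. Payload 3.1 kg.
Tool frame: the origin (TCP) lies on the centre line of the jaws, within the pads' length; the fingertips stand 17 mm ahead of it and the grasp point (between the pads) lies 2 mm behind it; z points along the fingers, y is the line along which they close (so a half turn about z gives the same grasp; the last joint's range is limited). The gripper opens to 87 mm and grips with 3 to 60 N. Pads are 19 mm wide; open, the fingers measure 117 mm over their backs; the gripper's body (75 mm by 190 mm) begins 51 mm behind the grasp point.
Start: joints at [53.829, 30.224, 82.088, -0, 67.689, -10.227], TCP at [0.273, 0.562, 0.212] pointing down, gripper open.
Joint ranges: [-176.69, 176.69], [-43.24, 126.21], [12.49, 139.97], [-82, 262], [0, 151.66], [-163.58, 163.58]. Speed limits (degrees/s): [159.86, 159.86, 180, 180, 180, 180].

## Interface

Orientations are given as a 3x3 rotation matrix whose columns are the frame's x, y, z axes.
In Python, from rig import bot, imaging, finder gives the robot as it stands. The module is installed in compiled form; this text tells all that it offers.
- The arm moves only by the tool play_rows, never from a script. Its argument "motion" is a list that holds one entry, the list of rows, each a list of 6 numbers: the shift along the tool's x, y, z in a scale on which 1.0 is 600 mm, then the turn, a rotation vector about the tool's x, y, z in normalised numbers (1 is 60 degrees). In form: [[[dx, dy, dz, wx, wy, wz], ...]]. A call has 1 to 8 rows; each row is the pose to reach, as a shift and turn from the pose commanded when the call began, along the tool's axes at that moment; what a row does not reach only later rows make up. A row lasts 1/12 s, in which the tool goes at most 41.7 mm and 7.16 degrees, less where a joint would pass 70% of its speed; a pose out of reach is approached as far as the arm can. A call with a gripper value outside its range is refused whole. "fingers" is the finger opening in m, from 0 to 0.087, set as the call begins (left out, the last holds). The fingers move at their own pace and stop on an object; the grip force is fixed at half the most. Time passes only in rows, so rows that repeat a pose let the fingers close. It gives the time, the measured TCP pose, the force, the opening and the grip force at its end, in the units of the state.
- bot.read_state(): the state, without advancing time (a new reading comes with each control period).
- imaging.capture(name): name is "side" or "top"; returns a dict with "frame" (400x640x3 uint8, red, green, blue), "camera_matrix" (3x3 intrinsics, pixels), "k1" (the pictures are not rectified: a ray, as slopes to the right and down, at radius r is drawn at 1 + k1 r^2 times it, then the intrinsics apply), "R" (3x3) and "t" (3): a world point X has camera coordinates R X + t. Camera axes: x right, y down, z forward; pixel columns grow to the right and rows downward; lengths in m; the calibration is good to about 2 mm. A picture is of the moment at which its call begins. There is no depth.
- bot.hand_in(): hands the job in; it is judged then, once.
Trained networks look in the newest picture that a camera, given by its name, has taken for a name from the list of things; names that differ only in an ending like _2 or _b are one class to them, and where a whole thing is asked for, a point or a joint stands for the part that bears it (a point fixed in the world has none). Each returns a list of dicts, best first, with "confidence" (0 to 1); they miss things now and then, are a little off and sometimes report something else, mostly with a low value. They report only what shows in the picture. A call takes as long as a camera call. They do not tell look-alikes from the thing itself.
- finder.recognise(camera, name): "at" ([x, y, z] in m, in world coordinates, good to about 4 mm: the middle of the surface that is visible of it).
- finder.outline_of(camera, name): "pixels" (400x640 bool, what is visible of it).
The state is a dict: "time_s": time; "joint_positions": joint angles; "qvel": joint speeds; "tau": joint torques, N m; "position": TCP position; "tcp_rot": TCP orientation; "force": force on the tool from outside, world axes, zero at the start; "moment": the same for the moment, N m; "opening": opening from 0.0 (shut) to 1.0 (fully open); "grasp_force": force on a finger pad.
Only numpy, scipy, OpenCV 4.12 (cv2) and the standard library are available. Lean on these libraries where they do the work, as an engineer would, in place of code of your own. Each camera call takes 0.05 s, during which the arm holds its last target. There are 200 camera calls.

## Working session

There is one attempt and no reset: what is moved stays moved. The work goes in short steps, Python scripts to look and compute and a tool call to move; the robot and the scene stay as the last step left them, time stands still between calls to the robot, and variables do not carry over. Pictures are saved under pics/ and viewed, at most 10 in all, crops included, and the job is handed in when it is done.

Besides the shell and the picture viewer there is one more tool, called after "Call:" by a JSON object that holds its "method" and its "body", one argument or row to a line. play_rows: Moves the arm, as the interface text tells. Its arguments: {"type":"object","properties":{"motion":{"type":"array"},"fingers":{"type":"number"}},"required":["motion"]}

```bash
mkdir -p pics; python3 - <<'E'
from rig import bot, imaging, finder
import cv2,numpy as np
s=bot.read_state();print(s)
for c in("side","top"):
    d=imaging.capture(c);cv2.imwrite(f"pics/{c}0.png",d["frame"][:,:,::-1]);print(c,d["camera_matrix"],d["k1"],d["R"],d["t"])
    for n in("disc","screw","driver","rack","awl","paint_can","tape_roll","chip_brush"):
        print(c,n,[(np.round(r["at"],4).tolist(),round(r["confidence"],2)) for r in finder.recognise(c,n)][:3])
E
```

```text
{'time_s': 0.0, 'joint_positions': array([ 5.38294558e+01,  3.02794409e+01,  8.21573973e+01, -3.33694870e-03,
        6.76865553e+01, -1.02281288e+01]), 'qvel': array([ 0.06668708, -0.02295574, -0.00519682,  0.06019765,  0.02310554,
       -0.0324197 ]), 'tau': array([ 2.85709802e-04, -4.40031445e+01, -1.76594692e+01,  6.33283309e-02,
        5.82116819e-02, -1.59759838e-04]), 'position': array([0.27296179, 0.56140353, 0.21106093]), 'tcp_rot': array([[-8.99243670e-01,  4.37446358e-01, -1.22755142e-03],
       [ 4.37447956e-01,  8.99241987e-01, -1.77033886e-03],
       [ 3.29437496e-04, -2.12895588e-03, -9.99997680e-01]]), 'force': array([-0.5548724 , -0.05022825,  0.35460789]), 'moment': array([ 0.01050776, -0.00282838,  0.03114619]), 'grasp_force': 0.0, 'opening': 0.9997356718068431}
side [[363.64128847   0.         319.44404463]
 [  0.         363.64128847 202.42562858]
 [  0.           0.           1.        ]] -0.0006083064711432775 [[-0.97142586 -0.23683896 -0.01546329]
 [-0.10195869  0.47525539 -0.87392033]
 [ 0.21432739 -0.84737219 -0.48582316]] [0.54949548 0.10447558 1.365020
[... 428 characters left out ...]
0.3592, 0.0157], 0.58)]
top [[459.01048438   0.         323.95733508]
 [  0.         459.01048438 188.57268872]
 [  0.           0.           1.        ]] -0.0677649623676563 [[-0.01647358 -0.99973012 -0.01637995]
 [-0.9837369   0.01913618 -0.17859317]
 [ 0.17885842  0.01317149 -0.98378665]] [0.11807874 0.52781438 1.58315494]
top disc [([0.5359, -0.0959, 0.0486], 0.72)]
top screw []
top driver [([0.6057, 0.2817, 0.1847], 0.46)]
top rack [([0.2593, 0.2916, 0.1395], 0.85), ([0.3764, 0.616, 0.137], 0.58)]
top awl [([0.5099, 0.2615, 0.1647], 0.54)]
top paint_can [([0.7781, 0.1488, 0.1151], 0.58)]
top tape_roll [([0.3725, -0.3319, 0.0475], 0.57)]
top chip_brush [([0.7358, -0.3714, 0.0145], 0.77)]
```

View pics/side0.png

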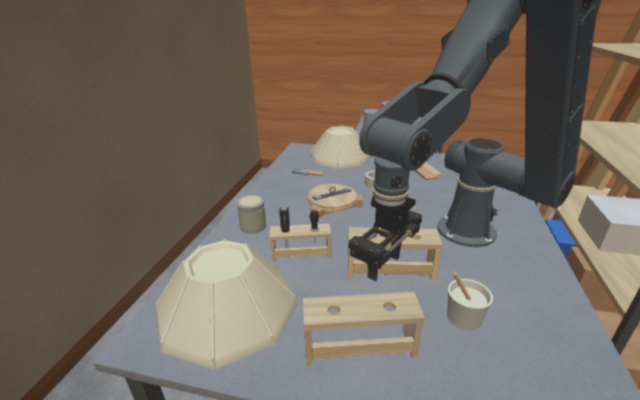

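View pics/top0.png

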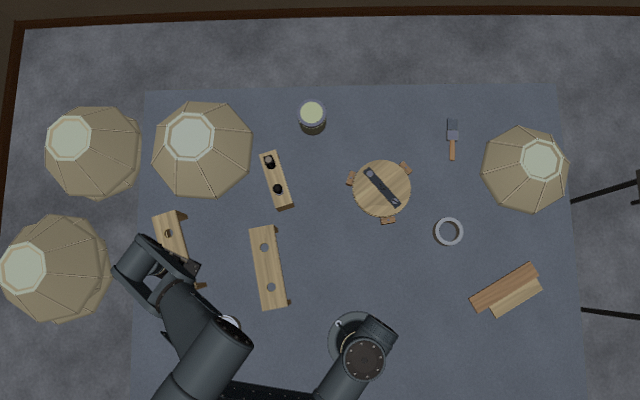

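Side view: the driver (square black handle, ~(285,219)) and awl (~(314,220)) are in the small rack at (300,240); disc at (332,197). Top view: driver at (268,160), awl at (278,188), disc at (381,187), strap running from (366,170) to (398,206).

```bash
cat > h.py <<'E'
import numpy as np,cv2
from scipy.optimize import least_squares
def proj(d,X):
    c=np.atleast_2d(X)@np.array(d["R"]).T+d["t"];s=c[:,:2]/c[:,2:]
    s=s*(1+d["k1"]*(s**2).sum(1,keepdims=True));K=d["camera_matrix"]
    return s*[K[0,0],K[1,1]]+K[:2,2]
def at_z(d,uv,z):
    return least_squares(lambda p:(proj(d,[p[0],p[1],z])-uv).ravel(),[.5,0]).x
def tri(ds,uvs):
    r=least_squares(lambda p:np.concatenate([(proj(d,p)-u).ravel() for d,u in zip(ds,uvs)]),[.5,0,.1]);return r.x,r.fun
E
python3 - <<'E'
from rig import imaging
import cv2,numpy as np
t=imaging.capture("top")["frame"];s=imaging.capture("side")["frame"]
def cr(f,u,v,w,h,k): return cv2.resize(f[v:v+h,u:u+w],None,fx=k,fy=k,interpolation=cv2.INTER_CUBIC)
a=np.hstack([cr(t,345,150,80,60,5)[:300,:400],cr(s,300,175,80,60,5)])
b=np.hstack([cr(t,245,140,80,60,5),cr(s,262,195,80,60,5)])
cv2.imwrite("pics/c1.png",np.vstack([a,b])[:,:,::-1])
E
```

```text
(no output)
```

View pics/c1.png

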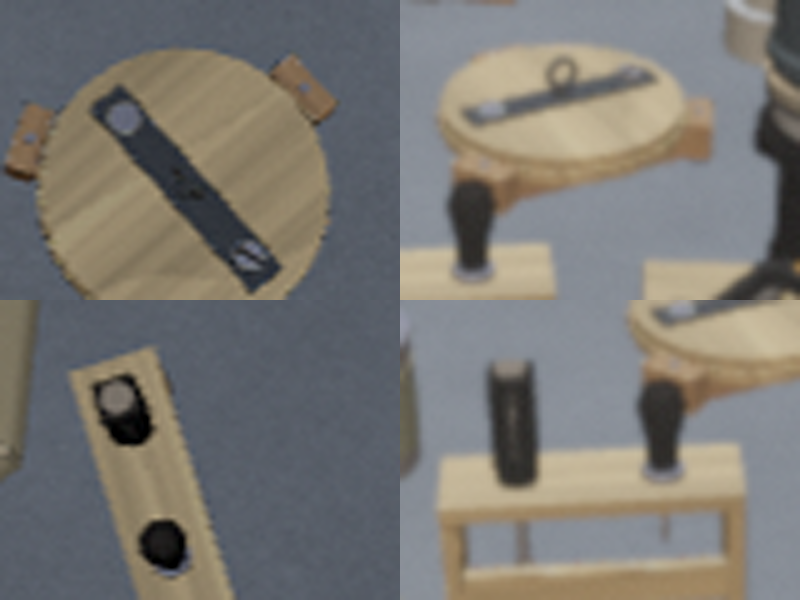

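```bash
python3 - <<'E'
from rig import imaging,finder
import cv2,numpy as np,pickle
from h import *
D={}
for c in("top","side"):
    d=imaging.capture(c);fs=[d["frame"].astype(float)]+[imaging.capture(c)["frame"].astype(float) for _ in range(3)]
    print("noise",np.std(fs,axis=0).mean());d["mean"]=np.mean(fs,0);D[c]=d
    for n in("driver","rack","disc","screw","awl"):
        o=finder.outline_of(c,n)
        D[c][n]=[(x["confidence"],x["pixels"]) for x in o]
        print(c,n,[(round(x["confidence"],2),x["pixels"].sum(),np.argwhere(x["pixels"]).mean(0)[::-1].round(1)) for x in o])
pickle.dump(D,open("d.pkl","wb"))
t=D["top"]["mean"];s=D["side"]["mean"]
g=lambda f,u,v,w,h:f[v:v+h,u:u+w].mean(2).round().astype(int)
print(g(t,387,194,17,15));
def cr(f,u,v,w,h,k): return cv2.resize(f[v:v+h,u:u+w].astype(np.uint8),None,fx=k,fy=k,interpolation=cv2.INTER_NEAREST)
cv2.imwrite("pics/c2.png",np.hstack([cr(t,387,194,20,20,20),cr(s,338,182,20,20,20)])[:,:,::-1])
E
```

```text
noise 0.8973461627609544
top driver [(0.41, np.int64(114), array([269.1, 161.3]))]
top rack [(0.83, np.int64(2206), array([268.1, 267. ])), (0.74, np.int64(823), array([277. , 182.4])), (0.55, np.int64(1142), array([171.9, 234.6]))]
top disc [(0.91, np.int64(2945), array([381. , 188.4]))]
top screw []
top awl [(0.59, np.int64(106), array([277.7, 189.1]))]
noise 0.8583997534343967
side driver [(0.64, np.int64(287), array([284.1, 221.6]))]
side rack [(0.96, np.int64(5556), array([362.1, 323.3])), (0.63, np.int64(1321), array([299.9, 240.7])), (0.56, np.int64(1909), array([405.5, 255. ])), (0.32, np.int64(263), array([284.4, 221.3])), (0.26, np.int64(149), array([314. , 220.2]))]
side disc [(0.96, np.int64(1329), array([333. , 198.7]))]
side screw [(0.52, np.int64(962), array([251.5, 213.7])), (0.26, np.int64(1395), array([300.4, 240.8]))]
side awl [(0.47, np.int64(186), array([313.9, 220.4]))]
[[ 54  54  53  52  53  50  78 115 126 128 131 129 131 132 129 122 119]
 [ 54  54  53  53  52  52  51  79 121 132 130 130 131 128 122 118 120]
 [ 53  54  53  52  53  50  51  49  80 122 133 133 127
[... 170 characters left out ...]
 53  53  63  59  70 107 116 112  73  76 114 119 116 116 120]
 [ 86  52  51  52  70  55  43  53 101 119  90  79 111 118 117 120 125]
 [122  94  58  49  71 105 115  74  38  66 102  74  63 110 123 128 133]
 [126 128 104  63  31  90 114 114 106  66  47  51  49  83 124 134 134]
 [126 126 129 105  63  59  93 111 114 104  71  51  50  46 100 128 132]
 [123 126 128 125  86  50  49  43  48  53  53  51  48  79 123 132 130]
 [128 127 126 125 130  98  56  51  52  52  51  49  67 121 132 130 134]
 [137 131 128 130 131 132  89  51  51  50  67  90 125 132 130 134 133]
 [132 128 128 131 127 129 109  74  51  74 123 134 131 130 134 142 118]
 [129 128 129 127 126 131 134  90  79 123 133 130 130 134 137 103  89]]
```

View pics/c2.png

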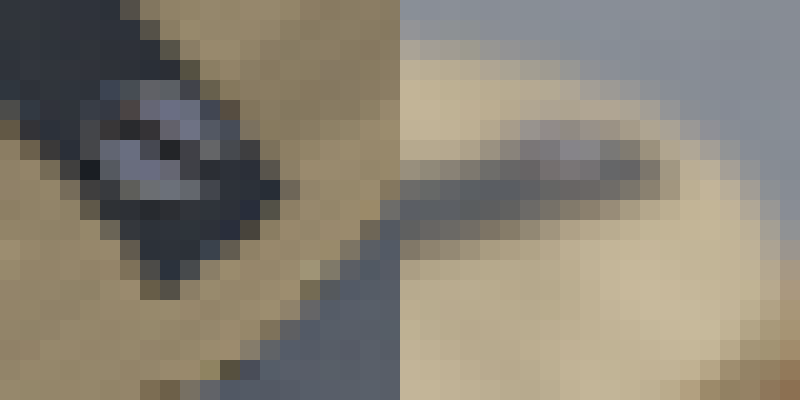

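The slot shows in the top view as a dark line from about (392,199.5) to (397,202), head centre ≈(394.6,201); in the side view the head is at ≈(367,190). Now fit models.

```bash
cat > fit.py <<'E'
import pickle,numpy as np,cv2
from scipy.optimize import minimize
from h import *
D=pickle.load(open("d.pkl","rb"))
S=8
def draw(img,d,P,val,o,hull=False):
    p=((proj(d,P)-o+.5)*S-.5)
    if hull: p=cv2.convexHull(p.astype(np.float32))[:,0]
    cv2.fillPoly(img,[np.round(p*16).astype(np.int32)],val,shift=4)
def T(x,y,yaw,P,z):
    c,s=np.cos(yaw),np.sin(yaw);P=np.atleast_2d(P);q=P@np.array([[c,s],[-s,c]])+[x,y];return np.c_[q,np.full(len(q),z)]
a=np.linspace(0,2*np.pi,40)[:-1];C=np.c_[np.cos(a),np.sin(a)]
def down(i): return cv2.resize(i,None,fx=1/S,fy=1/S,interpolation=cv2.INTER_AREA)
def box(x,y,yaw,hx,hy,z0,z1):
    P=[[hx,hy],[-hx,hy],[-hx,-hy],[hx,-hy]];return np.r_[T(x,y,yaw,P,z0),T(x,y,yaw,P,z1)]
def best(f,starts,step):
    r=[minimize(f,s,method="Nelder-Mead",options=dict(initial_simplex=np.vstack([s]+[np.array(s)+np.eye(len(s))[i]*step[i] for i in range(len(s))]),maxiter=600,xatol=1e-5,fatol=1e-4)) for s in starts]
    return min(r,key=lambda q:q.fun)
E
cat > f1.py <<'E'
from fit import *
d=D["top"]
# handle/driver in each view
for c in("top","side"):
    d=D[c];ms=d["driver"][0][1];v,u=np.nonzero(ms);o=np.array([u.min()-5,v.min()-5]);w,h=u.max()+6-o[0],v.max()+6-o[1]
    m=ms[o[1]:o[1]+h,o[0]:o[0]+w].astype(float)
    if c=="top": g=d["mean"][o[1]:o[1]+h,o[0]:o[0]+w]; print(g.mean(2).round().astype(int))
    def f(p,m=m,d=d,o=o):
        i=np.zeros((h*S,w*S),np.float32);draw(i,d,box(*p,.015,.015,.114,.183),1.,o,True);return ((down(i)-m)**2).sum()
    for z in (0,):
        for y0 in np.radians([0,22,45,67]):
            r=best(f,[[.60,.285,y0]],[.01,.01,.2]);print(c,r.x[:2].round(4),np.degrees(r.x[2]).round(1)%90,r.fun.round(2))
# strip of rack
d=D["top"]
for c in("top","side"):
    d=D[c];ms=d["rack"][1][1]|d["driver"][0][1]|d["awl"][0][1];v,u=np.nonzero(ms)
    print(c,"rack",u.min(),u.max(),v.min(),v.max())
# disc, strap, screw
o=np.array([340,145]);w,h=85,90;d=D["top"];g=d["mean"][o[1]:o[1]+h,o[0]:o[0]+w].mean(2)
def model(p,sl=True):
    x,y,yaw,th,hw,dk=p[:6]
    i=np.full((h*S,w*S),126,np.float32)
    draw(i,d,T(x,y,yaw,[[.088,.015],[-.088,.015],[-.088,-.015],[.088,-.015]],.048),52.,o)
    draw(i,d,T(x,y,yaw,C*.011+[-.066,0],.052),105.,o)
    draw(i,d,T(x,y,yaw,C*.011+[.066,0],.053),75.,o)
    draw(i,d,T(x,y,yaw,C*.0095+[.066,0],.058),110.,o)
    if sl:
        c=T(x,y,yaw,[[.066,0]],.058)[0,:2];draw(i,d,T(*c,th,np.array([[.01,hw],[-.01,hw],[-.01,-hw],[.01,-hw]]),.058),float(dk),o)
    return down(i)
wm=D["top"]["disc"][0][1][o[1]:o[1]+h,o[0]:o[0]+w]
wm=cv2.erode(wm.astype(np.uint8),np.ones((5,5)))>0
v,u=np.nonzero(D["top"]["disc"][0][1]);c0=at_z(D["top"],[381,188],.044);print("disc c",c0)
f=lambda p:(np.clip(model(p)-g,-60,60)[wm]**2).mean()
e0,e1=at_z(d,[392,199.5],.058),at_z(d,[397,202],.058);th0=np.arctan2(*(e1-e0)[::-1])
b,s=at_z(d,[370,173.6],.052),at_z(d,[394.6,201],.058);yaw0=np.arctan2(*(s-b)[::-1]);cc=(b+s)/2
print("init",cc,np.degrees([yaw0,th0]),s)
for dt in np.radians([-20,0,20]):
    r=best(f,[[*cc,yaw0,th0+dt,.0022,40]],[.003,.003,.03,.15,.0005,5]);p=r.x
    print(p[:2].round(4),np.degrees(p[2:4]).round(1),p[4:],r.fun,"screw",T(*p[:3],[[.066,0]],0)[0,:2].round(4))
r0=model(p);print((r0-g)[194-145:209-145,387-340:404-340].round().astype(int))
E
python3 f1.py
```

```text
[[ 95  96  96  96  95  94  96  96  94  93  92 104 113 120 133 137 125 103
   95  97  98]
 [ 95  95  95  94  94  94  94  94 101 114 122 134 136 131 133 137 136 117
   96  96  96]
 [ 96  95  94  94  93 103 116 122 126 129 130 134 137 133 130 136 138 118
   93  96  96]
 [ 93  96 104 112 122 131 134 130 127 131 131 134 138 135 132 135 138 115
   90  97  97]
 [122 131 128 124 126 132 135 133 131 134 121 103 126 140 132 133 138 137
  105  83  97]
 [125 135 130 126 127 132 139 123  90  62  38  31  58 111 135 132 136 140
  108  80  97]
 [119 134 131 128 104  73  67  54  77  87  68  29  12 102 140 132 136 141
  118  79  85]
 [113 134 132 116  71  24  60  98 111 112 112  95  46  52 113 135 133 139
  127  87  80]
 [105 124 133 131  94  27  83 114 112 113 114 115  82   7 100 138 133 137
  140 103  75]
 [ 98 118 133 132  99  48  93 114 112 111 112 115  93  28  52 111 136 135
  140 122  97]
 [ 96 115 134 133 106  60  94 115 112 112 114 107  74  26   8 100 136 135
  139 127 103]
 [ 96 106 123 133 115  64  65 107 116 116 118  96  48  29  11  58 114 134
  138 139 112]
 [ 96 104 122 133 130  93  22  5
[... 2166 characters left out ...]
 -1  -1 -10  -2  12   2  -6  -5  -9  23  12   7  10  10   6]
 [ 31   7   1   0 -10  13   4   2 -12  -9  -2 -26  -4   8   9   6   1]
 [  4  19  -2   3  -8  -2 -15  -8   9  -6 -21 -22  -7   1   3  -2  -7]
 [  0  -2   4 -10  25  -1  -4  -4 -10  -4   6   1   3 -24  -8  -8  -8]
 [  0   0  -3  -5 -11   3  -6  -8 -11 -18 -16   1   2   6 -20  -2  -6]
 [  3   0  -2   1   6   2   7  19  13   0  -1   1   4  -1   1  -6  -4]
 [ -2  -1   0   1  -4 -13  -4   1   0   0   1   3  20   5  -6  -4  -8]
 [-11  -5  -2  -4  -5  -7 -12   1   1   2 -14   4   1  -6  -4  -8  -7]
 [ -6  -2  -2  -5  -1  -3  15  -5   1 -18 -20  -8  -5  -4  -8 -16   8]
 [ -3  -2  -3  -1   0  -5  -8  33  -8 -13  -7  -4  -4  -8 -11  23  37]]
```

```bash
cat > f2.py <<'E'
from fit import *
R={}
for c,o,(w,h) in(("top",(258,147),(22,27)),("side",(274,203),(22,36))):
    d=D[c];o=np.array(o);g=d["mean"][o[1]:o[1]+h,o[0]:o[0]+w].mean(2)
    if c=="side": print(g.round().astype(int))
    R[c]=(d,o,w,h,g)
def render(p,c):
    d,o,w,h,g=R[c];x,y,yaw,lx,ly=p[:5]
    i=np.full((h*S,w*S),np.nan,np.float32) if 0 else np.zeros((h*S,w*S),np.float32)
    B=box(x,y,yaw,.015,.015,.114,.183);Cl=np.r_[T(x,y,0,C*.015,.1),T(x,y,0,C*.015,.114)]
    draw(i,d,Cl,1.,o,True);draw(i,d,B,1.,o,True);return down(i)
def f(p,cs):
    t=0
    for c in cs:
        d,o,w,h,g=R[c]
        dk=(g<75).astype(np.uint8)
        cn,_=cv2.findContours(dk,0,2);cn=max(cn,key=cv2.contourArea);hl=cv2.convexHull(cn)
        m=np.zeros((h,w),np.uint8);cv2.fillPoly(m,[hl],1)
        ins=cv2.erode(m,np.ones((3,3)));bg=132. if c=="top" else 150.
        al=np.clip((bg-g)/(bg-30),0,1);al[ins>0]=1;al[cv2.dilate(m,np.ones((3,3)))==0]=0
        t+=((render(p,c)-al)**2).sum()
    return t
for cs in(["top"],["side"],["top","side"]):
    for y0 in np.radians([0,30,60]):
        r=best(lambda p:f([*p,0,0],cs),[[.608,.29,y0]],[.005,.005,.2]);print(cs,r.x[:2].round(4),(np.degrees(r.x[2])%90).round(1),r.fun.round(2))
# rack strip edges, top view: wood vs bench along strip
d=D["top"];o=np.array([252,140]);w,h=52,80;fr=d["mean"][o[1]:o[1]+h,o[0]:o[0]+w]
wood=np.clip((fr[:,:,0]-fr[:,:,2]+0)/40,0,1)
def f3(p):
    i=np.zeros((h*S,w*S),np.float32);draw(i,d,T(*p,[[.1,.031],[-.1,.031],[-.1,-.031],[.1,-.031]],.1),1.,o)
    k=np.ones((h,w))
    for q,rr in((.048,.02),(-.048,.02)):
        pass
    a=wood.copy();m=cv2.morphologyEx((a>.5).astype(np.uint8),cv2.MORPH_CLOSE,np.ones((15,15)));
    return ((down(i)-m)**2).sum()
for y0 in(0.9,1.2,2.,2.8):
    r=best(f3,[[.565,.275,y0]],[.01,.01,.2]);x=r.x;print("rack",x[:2].round(4),np.degrees(x[2]).round(1),r.fun.round(1),T(*x,[[.048,0],[-.048,0]],0)[:,:2].round(4).tolist())
E
python3 f2.py
```

```text
[[144 144 144 143 144 143 143 142 143 144 144 144 145 144 144 144 144 144
  144 144 144 144]
 [142 142 142 143 143 143 143 142 142 142 143 144 144 144 143 143 143 142
  144 144 144 144]
 [142 143 142 142 143 143 143 142 142 143 142 143 143 143 142 143 143 142
  144 144 144 145]
 [143 143 142 143 142 141 138 138 140 140 141 141 141 134 136 141 142 142
  143 144 144 144]
 [143 142 142 142 141 133 121 132 136 137 138 136 130 109 113 136 141 142
  143 143 143 143]
 [142 142 142 141 136 117 104 124 133 134 135 132 120  90  95 132 142 143
  143 142 142 142]
 [142 141 141 140 132 103  86 110 123 125 124 120 101  74  90 131 142 142
  143 143 143 144]
 [140 140 140 139 130  97  70  80  91  96  93  85  72  61  87 130 141 143
  143 144 143 144]
 [140 141 140 140 129  93  60  57  62  63  60  58  54  56  82 123 140 143
  143 144 144 145]
 [141 140 140 139 129  96  59  48  47  49  49  49  47  51  78 122 140 143
  144 144 145 145]
 [142 142 141 141 131  96  60  46  46  51  54  47  45  48  77 119 139 144
  144 145 145 146]
 [143 143 142 141 132  98  60  47  48  51  59  51  46  48  71 113 138 144
  1
[... 2159 characters left out ...]
0 131 132 132 132 133 134 133 133 132 130 128 126 127 131 132 133 133
  133 132 133 134]]
['top'] [0.6079 0.2906] 19.1 4.25
['top'] [0.6084 0.2904] 20.9 4.65
['top'] [0.6084 0.2907] 18.0 4.32
['side'] [0.6111 0.2882] 20.2 35.61
['side'] [0.6088 0.2932] 19.8 35.77
['side'] [0.611  0.2881] 21.5 35.55
['top', 'side'] [0.6092 0.2908] 20.3 41.83
['top', 'side'] [0.6092 0.2911] 20.4 42.31
['top', 'side'] [0.6086 0.2915] 19.5 42.82
rack [0.5578 0.2754] 17.3 93.8 [[0.6036, 0.2896], [0.5119, 0.2611]]
rack [0.5582 0.2753] 17.2 94.0 [[0.604, 0.2895], [0.5123, 0.2611]]
rack [0.6397 0.2999] 17.9 742.7 [[0.6853, 0.3147], [0.594, 0.2852]]
rack [0.5553 0.2745] 197.1 95.1 [[0.5094, 0.2604], [0.6011, 0.2887]]
```

```bash
python3 - <<'E'
from fit import *
d=D["side"]
for z in(.1,.088,.06,.045,.03,.02): print(z,proj(d,[.6083,.2906,z]).round(1))
print(d["mean"][238:258,276:296].mean(2).round().astype(int))
E
```

```text
0.1 [[285.6 230.6]]
0.088 [[285.8 233.7]]
0.06 [[286.3 240.6]]
0.045 [[286.6 244.3]]
0.03 [[286.8 247.9]]
0.02 [[287.  250.3]]
[[132 132 132 133 134 133 133 132 130 128 126 127 131 132 133 133 133 132
  133 134]
 [135 136 135 136 137 137 136 136 132 121 117 122 134 139 140 140 140 140
  140 141]
 [137 141 141 141 141 141 142 140 135 119 111 118 137 142 142 142 143 142
  143 143]
 [138 142 142 142 142 142 143 143 138 119 111 118 138 142 142 143 144 144
  143 143]
 [138 143 142 142 142 142 143 142 137 120 112 117 137 142 143 143 142 143
  142 143]
 [138 144 144 143 142 143 143 142 137 120 110 114 134 143 143 143 142 143
  143 144]
 [139 145 144 144 143 142 142 142 137 121 110 112 130 141 143 143 143 143
  143 144]
 [138 146 144 144 143 142 143 142 137 123 112 112 133 142 144 144 144 145
  144 144]
 [137 145 145 145 144 143 143 142 137 122 109 112 128 141 144 144 145 144
  145 145]
 [138 145 147 148 146 146 148 148 141 127 121 127 136 148 152 154 156 156
  155 155]
 [147 150 156 158 156 156 160 161 158 151 151 158 160 164 166 170 175 173
  171 170]
 [164 164 166 166 164 163 163 163 162 159 159 161 160 162 164 169 172 170
  168 164]
 [159 158 157 156 151 148 146 144 142 138 136 136 135 136 141 144 145 144
  143 141]
 [137 138 137 137 135 134 133 132 131 130 129 129 128 128 130 130 130 130
  130 129]
 [130 129 129 130 130 129 129 129 129 128 129 129 128 127 126 125 125 126
  126 126]
 [126 125 126 125 125 126 126 125 125 126 126 126 126 125 124 125 125 126
  125 126]
 [125 123 124 124 124 124 124 125 124 126 125 126 126 126 126 126 126 127
  127 127]
 [128 126 127 126 126 127 127 127 127 128 128 128 127 128 129 132 132 133
  129 129]
 [134 133 132 132 132 132 130 130 133 132 129 129 129 134 137 142 144 142
  138 137]
 [136 141 140 139 140 138 135 135 139 138 132 130 133 140 144 146 146 145
  143 142]]
```

```bash
cat > go.py <<'E'
# usage: go.py cx cy cz cyaw  tx ty tz tyaw -> tool-frame row from commanded pose to target; also state
import sys,numpy as np
from rig import bot
a=list(map(float,sys.argv[1:]));s=bot.read_state()
R=s["tcp_rot"];print("t",round(s["time_s"],2),"pos",s["position"].round(4),"yaw",np.degrees(np.arctan2(R[1,0],R[0,0])).round(2),"tilt",R[:,2].round(4),"F",s["force"].round(2),"M",s["moment"].round(3),"g",round(s["grasp_force"],1),"op",round(s["opening"]*87,1),"j",s["joint_positions"].round(1))
while len(a)>=8:
    c,t=np.array(a[:4]),np.array(a[4:8]);w=np.radians(c[3]);d=t-c
    print("row",np.round([np.cos(w)*d[0]+np.sin(w)*d[1],np.sin(w)*d[0]-np.cos(w)*d[1],-d[2],0,0,-d[3]],4).tolist());a=a[4:]
E
python3 go.py .273 .562 .212 154.06 .43 .33 .262 109.5 .6083 .2906 .262 109.5 .6083 .2906 .148 109.5
python3 -c "
from fit import *
print(at_z(D['top'],[253,150],0),at_z(D['top'],[253,150],.1),at_z(D['top'],[215,140],.25))"
```

```text
t 1.9 pos [0.2734 0.562  0.2121] yaw 154.06 tilt [ 0. -0. -1.] F [ 0.02 -0.31 -0.47] M [ 0.007 -0.049 -0.049] g 0.0 op 87.0 j [ 53.8  30.2  82.1  -0.   67.7 -10.2]
row [-0.2427, -0.14, -0.05, 0.0, 0.0, 44.56]
row [-0.0967, 0.1549, -0.0, 0.0, 0.0, -0.0]
row [0.0, 0.0, 0.114, 0.0, 0.0, -0.0]
[0.69028833 0.37194566] [0.66293891 0.3547204 ] [0.65780786 0.45163781]
```

Units first: shifts go in shares of 600 mm and turns go in shares of 60 degrees. So -0.2427 m / 0.6 = -0.4045, -0.14 m / 0.6 = -0.2333, 44.56 degrees / 60 = 0.7427.

Call:
{"method": "play_rows", "body": {
  "motion": [
    [[-0.4045, -0.2333, -0.0833, 0, 0, 0.7427], [-0.4045, -0.2333, -0.0833, 0, 0, 0.7427], [-0.4045, -0.2333, -0.0833, 0, 0, 0.7427], [-0.4045, -0.2333, -0.0833, 0, 0, 0.7427], [-0.4045, -0.2333, -0.0833, 0, 0, 0.7427], [-0.4045, -0.2333, -0.0833, 0, 0, 0.7427], [-0.4045, -0.2333, -0.0833, 0, 0, 0.7427], [-0.4045, -0.2333, -0.0833, 0, 0, 0.7427]]
  ],
  "fingers": 0.06
}}

```text
time_s: 2.57
position: [0.4351, 0.3256, 0.2636]
tcp_rot: [[-0.327, 0.945, 0.005], [0.945, 0.327, -0.001], [-0.003, 0.005, -1.0]]
force: [-0.1, 1.0, -0.2]
opening: 0.694
grasp_force: 0.0
```

Converted, 0.1549 m / 0.6 = 0.2582, -0.0967 m / 0.6 = -0.1612.

Call:
{"method": "play_rows", "body": {
  "motion": [
    [[-0.1612, 0.2582, 0, 0, 0, 0], [-0.1612, 0.2582, 0, 0, 0, 0], [-0.1612, 0.2582, 0, 0, 0, 0], [-0.1612, 0.2582, 0, 0, 0, 0], [-0.1612, 0.2582, 0, 0, 0, 0], [-0.1612, 0.2582, 0, 0, 0, 0], [-0.1612, 0.2582, 0, 0, 0, 0]]
  ]
}}

```text
time_s: 3.15
position: [0.6086, 0.2905, 0.2611]
tcp_rot: [[-0.333, 0.943, -0.002], [0.943, 0.333, 0.0], [0.001, -0.002, -1.0]]
force: [-0.7, 0.8, 0.2]
opening: 0.688
grasp_force: 0.0
```

```bash
python3 go.py; python3 - <<'E'
from rig import imaging
import cv2,numpy as np
t=imaging.capture("top")["frame"];s=imaging.capture("side")["frame"]
def cr(f,u,v,w,h,k): return cv2.resize(f[v:v+h,u:u+w],None,fx=k,fy=k,interpolation=cv2.INTER_CUBIC)
cv2.imwrite("pics/c3.png",np.hstack([cr(t,225,120,100,100,4),cr(s,240,160,100,100,4)])[:,:,::-1])
E
```

```text
t 3.15 pos [0.6086 0.2905 0.2611] yaw 109.46 tilt [-2.e-03  1.e-04 -1.e+00] F [-0.67  0.79  0.19] M [-0.064 -0.001 -0.041] g 0.0 op 59.9 j [16.  31.7 71.   0.  77.4 -3.4]
```

View pics/c3.png

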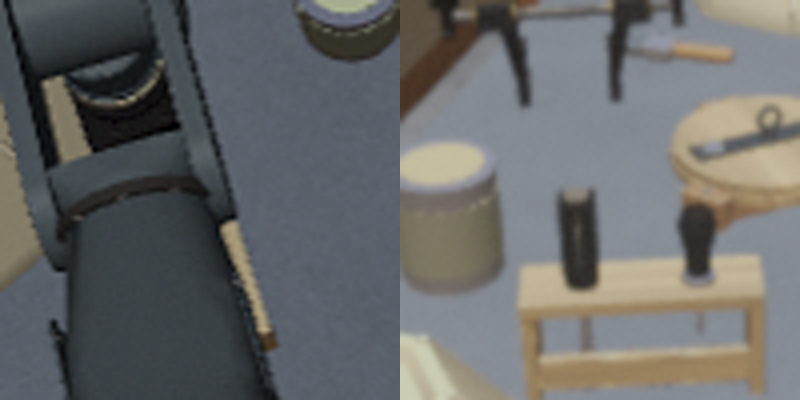

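Side crop: fingertips at about (271,186) and (294,185), straddling the handle at (284,219); top view is blocked by the arm. Descend.

Converted, 0.114 m / 0.6 = 0.19, 0.09 m / 0.6 = 0.15.

Call:
{"method": "play_rows", "body": {
  "motion": [
    [[0, 0, 0.05, 0, 0, 0], [0, 0, 0.1, 0, 0, 0], [0, 0, 0.15, 0, 0, 0], [0, 0, 0.19, 0, 0, 0], [0, 0, 0.19, 0, 0, 0], [0, 0, 0.19, 0, 0, 0]]
  ]
}}

```text
time_s: 3.75
position: [0.6064, 0.2912, 0.1473]
tcp_rot: [[-0.335, 0.942, -0.004], [0.942, 0.335, -0.001], [0.0, -0.004, -1.0]]
force: [0.4, -0.0, 0.9]
opening: 0.693
grasp_force: 0.0
```

Call:
{"method": "play_rows", "body": {
  "motion": [
    [[0, 0, 0, 0, 0, 0], [0, 0, 0, 0, 0, 0], [0, 0, 0, 0, 0, 0], [0, 0, 0, 0, 0, 0], [0, 0, 0, 0, 0, 0], [0, 0, 0, 0, 0, 0], [0, 0, 0, 0, 0, 0], [0, 0, 0, 0, 0, 0]]
  ],
  "fingers": 0.0
}}

```text
time_s: 4.42
position: [0.6091, 0.2906, 0.1489]
tcp_rot: [[-0.334, 0.943, 0.001], [0.943, 0.334, 0.0], [-0.0, 0.001, -1.0]]
force: [-1.3, -0.0, 4.5]
opening: 0.346
grasp_force: 29.5
```

```bash
python3 go.py
```

```text
t 4.42 pos [0.6091 0.2906 0.1489] yaw 109.5 tilt [ 1.2e-03  4.0e-04 -1.0e+00] F [-1.26 -0.02  4.51] M [-0.101  0.14   0.032] g 29.5 op 30.1 j [16.  38.  77.7  0.  64.2 -3.5]
```

Converted, -0.14 m / 0.6 = -0.2333, -0.12 m / 0.6 = -0.2.

Call:
{"method": "play_rows", "body": {
  "motion": [
    [[0, 0, -0.0167, 0, 0, 0], [0, 0, -0.05, 0, 0, 0], [0, 0, -0.1, 0, 0, 0], [0, 0, -0.15, 0, 0, 0], [0, 0, -0.2, 0, 0, 0], [0, 0, -0.2333, 0, 0, 0], [0, 0, -0.2333, 0, 0, 0], [0, 0, -0.2333, 0, 0, 0]]
  ]
}}

```text
time_s: 5.08
position: [0.6088, 0.2905, 0.2888]
tcp_rot: [[-0.334, 0.943, 0.002], [0.943, 0.334, 0.0], [-0.0, 0.002, -1.0]]
force: [0.3, 0.0, -2.0]
opening: 0.343
grasp_force: 29.6
```

```bash
python3 go.py; python3 - <<'E'
from rig import imaging
import cv2,numpy as np
from h import *
d=imaging.capture("side");s=d["frame"]
for z in (.29,.24,.2,.16): print(z,proj(d,[.6085,.2906,z]).round(1))
cv2.imwrite("pics/c4.png",cv2.resize(s[150:250,240:340],None,fx=5,fy=5,interpolation=cv2.INTER_CUBIC)[:,:,::-1])
E
```

```text
t 5.08 pos [0.6088 0.2905 0.2888] yaw 109.49 tilt [ 1.6e-03  4.0e-04 -1.0e+00] F [ 0.29  0.05 -2.04] M [-0.107  0.022 -0.036] g 29.6 op 29.8 j [16.  30.4 69.1 -0.  80.5 -3.5]
0.29 [[281.7 178.5]]
0.24 [[282.8 193.1]]
0.2 [[283.6 204.2]]
0.16 [[284.4 215.1]]
```

View pics/c4.png

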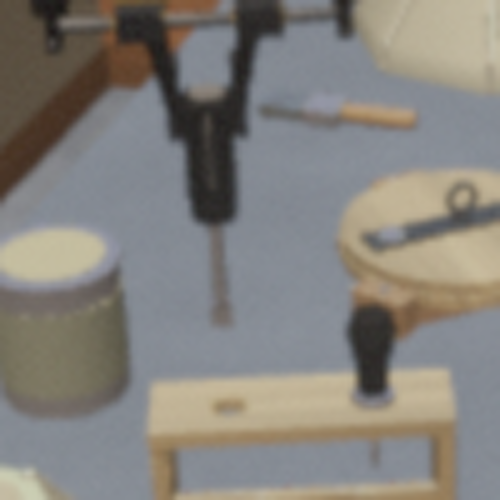

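Side crop: the blade flares at about (284.5,213), so its width faces the camera: blade along the tool's y (≈19.5°). The empty hole shows at (285.8,231.2). Awl and rack undisturbed.

```bash
python3 go.py .6083 .2906 .288 109.5 .545 .08 .26 130 .4804 -.1384 .20 150; python3 -c "
from fit import *
print(at_z(D['side'],[285.8,231.2],.1), proj(D['side'],[.604,.2895,.1]))"
```

```text
t 5.13 pos [0.6077 0.2902 0.2867] yaw 109.5 tilt [-2.4e-03 -8.0e-04 -1.0e+00] F [ 0.53 -0.6  -2.36] M [-0.011  0.024 -0.021] g 29.6 op 29.4 j [16.  30.5 69.2 -0.  80.5 -3.5]
row [-0.1774, -0.13, 0.028, 0.0, 0.0, -20.5]
row [-0.1258, -0.1899, 0.06, 0.0, 0.0, -20.0]
[0.60655594 0.29358948] [[286.9271382  230.62034867]]
```

Converted, -0.1774 m / 0.6 = -0.2957, -0.13 m / 0.6 = -0.2167, -20.5 degrees / 60 = -0.3417.

Call:
{"method": "play_rows", "body": {
  "motion": [
    [[-0.2957, -0.2167, 0.0467, 0, 0, -0.3417], [-0.2957, -0.2167, 0.0467, 0, 0, -0.3417], [-0.2957, -0.2167, 0.0467, 0, 0, -0.3417], [-0.2957, -0.2167, 0.0467, 0, 0, -0.3417], [-0.2957, -0.2167, 0.0467, 0, 0, -0.3417], [-0.2957, -0.2167, 0.0467, 0, 0, -0.3417], [-0.2957, -0.2167, 0.0467, 0, 0, -0.3417]]
  ]
}}

```text
time_s: 5.72
position: [0.5422, 0.0768, 0.2571]
tcp_rot: [[-0.639, 0.769, -0.008], [0.769, 0.639, -0.001], [0.005, -0.006, -1.0]]
force: [-0.5, 0.3, -2.9]
opening: 0.342
grasp_force: 29.6
```

Converted, -0.1899 m / 0.6 = -0.3165, -0.1258 m / 0.6 = -0.2097, -20 degrees / 60 = -0.3333.

Call:
{"method": "play_rows", "body": {
  "motion": [
    [[-0.2097, -0.3165, 0.1, 0, 0, -0.3333], [-0.2097, -0.3165, 0.1, 0, 0, -0.3333], [-0.2097, -0.3165, 0.1, 0, 0, -0.3333], [-0.2097, -0.3165, 0.1, 0, 0, -0.3333], [-0.2097, -0.3165, 0.1, 0, 0, -0.3333], [-0.2097, -0.3165, 0.1, 0, 0, -0.3333], [-0.2097, -0.3165, 0.1, 0, 0, -0.3333], [-0.2097, -0.3165, 0.1, 0, 0, -0.3333]]
  ]
}}

```text
time_s: 6.38
position: [0.4802, -0.139, 0.1985]
tcp_rot: [[-0.864, 0.503, -0.002], [0.503, 0.864, 0.003], [0.003, 0.001, -1.0]]
force: [0.1, 0.4, -1.4]
opening: 0.342
grasp_force: 29.6
```

```bash
python3 go.py; python3 - <<'E'
from rig import imaging
import cv2,numpy as np
from h import *
t=imaging.capture("top");d=imaging.capture("side")
p=[.4804,-.1384]
for c in(t,d): print(proj(c,[*p,.0715]).round(1),proj(c,[*p,.058]).round(1))
cr=lambda f,u,v:cv2.resize(f[v:v+60,u:u+60],None,fx=6.6,fy=6.6,interpolation=cv2.INTER_CUBIC)
cv2.imwrite("pics/c5.png",np.hstack([cr(t["frame"],365,170),cr(d["frame"],335,150)])[:,:,::-1])
E
```

```text
t 6.38 pos [ 0.4802 -0.139   0.1985] yaw 149.78 tilt [-0.0025  0.0025 -1.    ] F [ 0.08  0.35 -1.44] M [0.061 0.012 0.007] g 29.6 op 29.7 j [-2.900e+01  2.180e+01  1.005e+02  1.000e-01  5.790e+01 -8.880e+01]
[[394.9 200. ]] [[394.4 200.6]]
[[346.3 185.4]] [[346.2 188.2]]
```

View pics/c5.png

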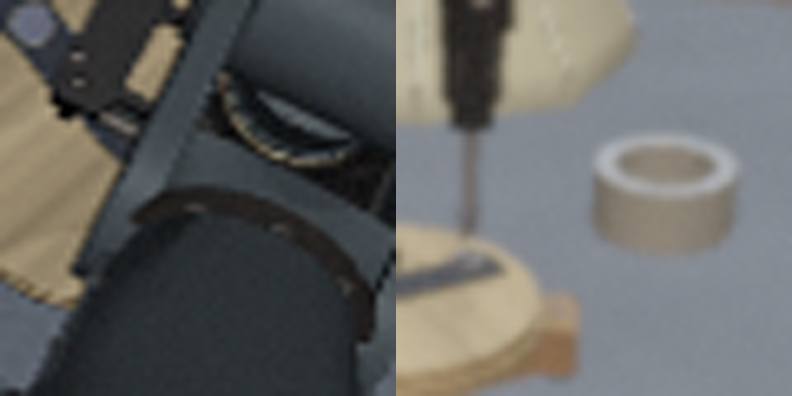

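Side crop: blade tip at ≈(345.9,185.2), right over the screw head at ≈(346.5,189), as predicted.

Converted, 0.012 m / 0.6 = 0.02, 0.011 m / 0.6 = 0.0183.

Call:
{"method": "play_rows", "body": {
  "motion": [
    [[0, 0, 0.01, 0, 0, 0], [0, 0, 0.015, 0, 0, 0], [0, 0, 0.0183, 0, 0, 0], [0, 0, 0.02, 0, 0, 0], [0, 0, 0.02, 0, 0, 0], [0, 0, 0.02, 0, 0, 0]]
  ]
}}

```text
time_s: 6.98
position: [0.4808, -0.1382, 0.1881]
tcp_rot: [[-0.866, 0.499, 0.0], [0.499, 0.866, -0.0], [-0.0, 0.0, -1.0]]
force: [-0.7, 0.3, -1.8]
opening: 0.347
grasp_force: 29.6
```

Converted, 0.002 m / 0.6 = 0.0033, 0.001 m / 0.6 = 0.0017.

Call:
{"method": "play_rows", "body": {
  "motion": [
    [[0, 0, 0.0017, 0, 0, 0], [0, 0, 0.0033, 0, 0, 0], [0, 0, 0.0033, 0, 0, 0]]
  ]
}}

```text
time_s: 7.23
position: [0.4806, -0.1386, 0.186]
tcp_rot: [[-0.866, 0.5, -0.0], [0.5, 0.866, 0.0], [0.0, -0.0, -1.0]]
force: [0.2, -0.2, -1.1]
opening: 0.348
grasp_force: 29.6
```

Converted, 0.0015 m / 0.6 = 0.0025, 0.001 m / 0.6 = 0.0017.

Call:
{"method": "play_rows", "body": {
  "motion": [
    [[0, 0, 0.0017, 0, 0, 0], [0, 0, 0.0025, 0, 0, 0], [0, 0, 0.0025, 0, 0, 0]]
  ]
}}

```text
time_s: 7.48
position: [0.4806, -0.1386, 0.1844]
tcp_rot: [[-0.866, 0.5, -0.0], [0.5, 0.866, 0.0], [0.0, -0.0, -1.0]]
force: [0.0, -0.9, -2.7]
opening: 0.345
grasp_force: 29.6
```

Converted, 0.001 m / 0.6 = 0.0017, 0.0005 m / 0.6 = 0.0008.

Call:
{"method": "play_rows", "body": {
  "motion": [
    [[0, 0, 0.0008, 0, 0, 0], [0, 0, 0.0017, 0, 0, 0], [0, 0, 0.0017, 0, 0, 0]]
  ]
}}

```text
time_s: 7.73
position: [0.4807, -0.1386, 0.1835]
tcp_rot: [[-0.866, 0.5, 0.0], [0.5, 0.866, -0.0], [-0.0, -0.0, -1.0]]
force: [0.0, -0.1, -1.5]
opening: 0.343
grasp_force: 29.6
```

Converted, 0.001 m / 0.6 = 0.0017, 0.0005 m / 0.6 = 0.0008.

Call:
{"method": "play_rows", "body": {
  "motion": [
    [[0, 0, 0.0008, 0, 0, 0], [0, 0, 0.0017, 0, 0, 0], [0, 0, 0.0017, 0, 0, 0]]
  ]
}}

```text
time_s: 7.98
position: [0.4808, -0.1386, 0.1826]
tcp_rot: [[-0.866, 0.5, 0.0], [0.5, 0.866, -0.0], [-0.0, 0.0, -1.0]]
force: [0.2, 0.2, -2.0]
opening: 0.344
grasp_force: 29.6
```

Converted, 0.001 m / 0.6 = 0.0017, 0.0005 m / 0.6 = 0.0008.

Call:
{"method": "play_rows", "body": {
  "motion": [
    [[0, 0, 0.0008, 0, 0, 0], [0, 0, 0.0017, 0, 0, 0], [0, 0, 0.0017, 0, 0, 0]]
  ]
}}

```text
time_s: 8.23
position: [0.4813, -0.1388, 0.1823]
tcp_rot: [[-0.866, 0.5, 0.001], [0.5, 0.866, -0.001], [-0.001, 0.0, -1.0]]
force: [-0.8, -0.8, 4.2]
opening: 0.347
grasp_force: 29.6
```

Converted, 0.0011 m / 0.6 = 0.0018, 0.00105 m / 0.6 = 0.0018, 20 degrees / 60 = 0.3333.

Call:
{"method": "play_rows", "body": {
  "motion": [
    [[0, 0, 0.0008, 0, 0, 0], [0, 0, 0.0013, 0, 0, 0], [0, 0, 0.0015, 0, 0, 0.0667], [0, 0, 0.0016, 0, 0, 0.1333], [0, 0, 0.0017, 0, 0, 0.2], [0, 0, 0.0018, 0, 0, 0.2667], [0, 0, 0.0018, 0, 0, 0.3333], [0, 0, 0.0018, 0, 0, 0.3333]]
  ]
}}

```text
time_s: 8.9
position: [0.482, -0.1389, 0.182]
tcp_rot: [[-0.641, 0.768, 0.003], [0.768, 0.641, -0.001], [-0.003, 0.002, -1.0]]
force: [-0.7, 0.2, 9.0]
opening: 0.345
grasp_force: 29.5
```

```bash
python3 go.py
```

```text
t 8.9 pos [ 0.482  -0.1389  0.182 ] yaw 129.86 tilt [ 0.0034 -0.0011 -1.    ] F [-0.65  0.23  9.05] M [ 0.307 -0.026  0.084] g 29.5 op 30.0 j [-28.9  23.1 101.6   0.   55.1 -68.8]
```

Converted, 0.0006 m / 0.6 = 0.001, 0.0005 m / 0.6 = 0.0008, 40 degrees / 60 = 0.6667.

Call:
{"method": "play_rows", "body": {
  "motion": [
    [[0, 0, 0.0002, 0, 0, 0.0833], [0, 0, 0.0003, 0, 0, 0.1667], [0, 0, 0.0003, 0, 0, 0.25], [0, 0, 0.0005, 0, 0, 0.3333], [0, 0, 0.0006, 0, 0, 0.4167], [0, 0, 0.0007, 0, 0, 0.5], [0, 0, 0.0008, 0, 0, 0.5833], [0, 0, 0.001, 0, 0, 0.6667]]
  ]
}}

```text
time_s: 9.57
position: [0.4832, -0.139, 0.1815]
tcp_rot: [[0.005, 1.0, 0.006], [1.0, -0.005, -0.001], [-0.001, 0.006, -1.0]]
force: [1.8, 1.5, 7.3]
opening: 0.346
grasp_force: 29.5
```

```bash
python3 go.py
```

```text
t 9.57 pos [ 0.4832 -0.139   0.1815] yaw 89.73 tilt [ 0.0063 -0.0014 -1.    ] F [1.78 1.48 7.34] M [ 0.367 -0.508  0.13 ] g 29.5 op 30.1 j [-2.890e+01  2.320e+01  1.016e+02  1.000e-01  5.490e+01 -2.870e+01]
```

Converted, -0.0025 m / 0.6 = -0.0042, -0.002 m / 0.6 = -0.0033, 40 degrees / 60 = 0.6667.

Call:
{"method": "play_rows", "body": {
  "motion": [
    [[0, -0.0017, 0.0002, 0, 0, 0.0833], [0, -0.0033, 0.0003, 0, 0, 0.1667], [0, -0.0042, 0.0005, 0, 0, 0.25], [0, -0.0042, 0.0007, 0, 0, 0.3333], [0, -0.0042, 0.0008, 0, 0, 0.4167], [0, -0.0042, 0.0008, 0, 0, 0.5], [0, -0.0042, 0.001, 0, 0, 0.5833], [0, -0.0042, 0.0012, 0, 0, 0.6667]]
  ]
}}

```text
time_s: 10.23
position: [0.4825, -0.1403, 0.1811]
tcp_rot: [[0.646, 0.763, 0.01], [0.763, -0.646, -0.004], [0.003, 0.011, -1.0]]
force: [3.6, -0.5, 5.7]
opening: 0.343
grasp_force: 29.9
```

```bash
python3 go.py
```

```text
t 10.23 pos [ 0.4825 -0.1403  0.1811] yaw 49.73 tilt [ 0.0103 -0.0041 -0.9999] F [ 3.63 -0.49  5.67] M [-0.102 -1.024  0.071] g 29.9 op 29.8 j [-2.900e+01  2.310e+01  1.018e+02  1.000e-01  5.440e+01  1.120e+01]
```

Converted, 0.0011 m / 0.6 = 0.0018, 0.001 m / 0.6 = 0.0017, 32 degrees / 60 = 0.5333.

Call:
{"method": "play_rows", "body": {
  "motion": [
    [[0.0008, 0.0008, 0.0005, 0, 0, 0.0667], [0.0017, 0.0018, 0.0008, 0, 0, 0.1333], [0.0017, 0.0018, 0.001, 0, 0, 0.2], [0.0017, 0.0018, 0.0012, 0, 0, 0.2667], [0.0017, 0.0018, 0.0012, 0, 0, 0.3333], [0.0017, 0.0018, 0.0013, 0, 0, 0.4], [0.0017, 0.0018, 0.0015, 0, 0, 0.4667], [0.0017, 0.0018, 0.0017, 0, 0, 0.5333]]
  ]
}}

```text
time_s: 10.9
position: [0.4835, -0.1406, 0.1805]
tcp_rot: [[0.952, 0.306, 0.009], [0.306, -0.952, -0.005], [0.007, 0.008, -1.0]]
force: [2.2, -0.4, 9.0]
opening: 0.344
grasp_force: 29.9
```

```bash
python3 go.py
```

```text
t 10.9 pos [ 0.4835 -0.1406  0.1805] yaw 17.82 tilt [ 0.0091 -0.0051 -0.9999] F [ 2.22 -0.44  9.02] M [-0.337 -0.398  0.136] g 29.9 op 29.9 j [-28.9  23.3 101.7  -0.   54.4  43.2]
```

Converted, 0.0005 m / 0.6 = 0.0008, 0.0004 m / 0.6 = 0.0007, 32 degrees / 60 = 0.5333.

Call:
{"method": "play_rows", "body": {
  "motion": [
    [[0.0008, 0, 0.0002, 0, 0, 0.0667], [0.0008, 0, 0.0002, 0, 0, 0.1333], [0.0008, 0, 0.0003, 0, 0, 0.2], [0.0008, 0, 0.0003, 0, 0, 0.2667], [0.0008, 0, 0.0005, 0, 0, 0.3333], [0.0008, 0, 0.0005, 0, 0, 0.4], [0.0008, 0, 0.0007, 0, 0, 0.4667], [0.0008, 0, 0.0007, 0, 0, 0.5333]]
  ]
}}

```text
time_s: 11.57
position: [0.4836, -0.141, 0.1801]
tcp_rot: [[0.97, -0.244, 0.008], [-0.244, -0.97, -0.006], [0.01, 0.004, -1.0]]
force: [1.9, -1.0, 9.1]
opening: 0.343
grasp_force: 29.9
```

```bash
python3 go.py
```

```text
t 11.57 pos [ 0.4836 -0.141   0.1801] yaw -14.14 tilt [ 0.0083 -0.0064 -0.9999] F [ 1.94 -1.04  9.12] M [-0.742 -0.194  0.121] g 29.9 op 29.9 j [-2.890e+01  2.330e+01  1.017e+02 -1.000e-01  5.440e+01  7.530e+01]
```

Converted, 0.0005 m / 0.6 = 0.0008, 0.0003 m / 0.6 = 0.0005, 24 degrees / 60 = 0.4.

Call:
{"method": "play_rows", "body": {
  "motion": [
    [[0, 0.0008, 0.0002, 0, 0, 0.0667], [0, 0.0008, 0.0002, 0, 0, 0.1333], [0, 0.0008, 0.0003, 0, 0, 0.2], [0, 0.0008, 0.0003, 0, 0, 0.2667], [0, 0.0008, 0.0005, 0, 0, 0.3333], [0, 0.0008, 0.0005, 0, 0, 0.4]]
  ]
}}

```text
time_s: 12.07
position: [0.4832, -0.1415, 0.1797]
tcp_rot: [[0.787, -0.618, 0.008], [-0.617, -0.787, -0.006], [0.01, 0.0, -1.0]]
force: [1.4, -1.7, 10.0]
opening: 0.34
grasp_force: 29.9
```

```bash
python3 go.py
```

```text
t 12.07 pos [ 0.4832 -0.1415  0.1797] yaw -38.13 tilt [ 0.0076 -0.0062 -1.    ] F [ 1.36 -1.65  9.97] M [-0.779 -0.078  0.024] g 29.9 op 29.6 j [-2.900e+01  2.340e+01  1.017e+02 -1.000e-01  5.440e+01  9.920e+01]
```

Converted, 0.0002 m / 0.6 = 0.0003, 0.0001 m / 0.6 = 0.0002, 16 degrees / 60 = 0.2667.

Call:
{"method": "play_rows", "body": {
  "motion": [
    [[0, 0, 0.0002, 0, 0, 0.0667], [0, 0, 0.0002, 0, 0, 0.1333], [0, 0, 0.0003, 0, 0, 0.2], [0, 0, 0.0003, 0, 0, 0.2667]]
  ]
}}

```text
time_s: 12.4
position: [0.483, -0.1415, 0.1795]
tcp_rot: [[0.586, -0.81, 0.007], [-0.81, -0.586, -0.006], [0.009, -0.002, -1.0]]
force: [1.2, -2.6, 9.6]
opening: 0.342
grasp_force: 29.9
```

```bash
python3 go.py
```

```text
t 12.4 pos [ 0.483  -0.1415  0.1795] yaw -54.12 tilt [ 0.007  -0.0064 -1.    ] F [ 1.21 -2.58  9.6 ] M [-0.722  0.043  0.083] g 29.9 op 29.8 j [-29.   23.4 101.7  -0.2  54.4 115.2]
```

Converted, 0.0002 m / 0.6 = 0.0003, 0.0001 m / 0.6 = 0.0002, 12 degrees / 60 = 0.2.

Call:
{"method": "play_rows", "body": {
  "motion": [
    [[0, 0, 0.0002, 0, 0, 0.0667], [0, 0, 0.0002, 0, 0, 0.1333], [0, 0, 0.0003, 0, 0, 0.2]]
  ]
}}

```text
time_s: 12.65
position: [0.4828, -0.1415, 0.1793]
tcp_rot: [[0.405, -0.914, 0.007], [-0.914, -0.405, -0.006], [0.008, -0.003, -1.0]]
force: [-0.5, -2.5, 9.5]
opening: 0.341
grasp_force: 29.9
```

```bash
python3 go.py
```

```text
t 12.65 pos [ 0.4828 -0.1415  0.1793] yaw -66.12 tilt [ 0.0065 -0.0063 -1.    ] F [-0.51 -2.5   9.48] M [-0.72   0.155  0.113] g 29.9 op 29.6 j [-29.   23.4 101.7  -0.2  54.4 127.2]
```

Converted, 0.0001 m / 0.6 = 0.0002, 8 degrees / 60 = 0.1333.

Call:
{"method": "play_rows", "body": {
  "motion": [
    [[0, 0, 0, 0, 0, 0.0667], [0, 0, 0.0002, 0, 0, 0.1333]]
  ]
}}

```text
time_s: 12.82
position: [0.4827, -0.1416, 0.1793]
tcp_rot: [[0.274, -0.962, 0.006], [-0.962, -0.274, -0.007], [0.008, -0.004, -1.0]]
force: [-1.1, -2.9, 11.8]
opening: 0.341
grasp_force: 29.9
```

```bash
python3 go.py
```

```text
t 12.82 pos [ 0.4827 -0.1416  0.1793] yaw -74.08 tilt [ 0.0064 -0.0066 -1.    ] F [-1.13 -2.89 11.82] M [-0.661  0.227  0.298] g 29.9 op 29.6 j [-29.   23.4 101.7  -0.2  54.4 135.2]
```

Converted, 0.0001 m / 0.6 = 0.0002, 8 degrees / 60 = 0.1333.

Call:
{"method": "play_rows", "body": {
  "motion": [
    [[0, 0, 0, 0, 0, 0.0667], [0, 0, 0.0002, 0, 0, 0.1333]]
  ]
}}

```text
time_s: 12.98
position: [0.4827, -0.1415, 0.1794]
tcp_rot: [[0.139, -0.99, 0.006], [-0.99, -0.139, -0.007], [0.007, -0.005, -1.0]]
force: [-0.7, -3.1, 12.8]
opening: 0.339
grasp_force: 30.0
```

```bash
python3 go.py
```

```text
t 12.98 pos [ 0.4827 -0.1415  0.1794] yaw -82.04 tilt [ 0.0064 -0.0066 -1.    ] F [-0.72 -3.11 12.77] M [-0.64   0.274  0.447] g 30.0 op 29.5 j [-29.   23.4 101.7  -0.2  54.4 143.2]
```

The screw stopped descending and the torque rose from 0.11 to 0.45 N·m: home. Relax the twist, then lift.

Converted, -14 degrees / 60 = -0.2333.

Call:
{"method": "play_rows", "body": {
  "motion": [
    [[0, 0, 0, 0, 0, -0.0833], [0, 0, 0, 0, 0, -0.1667], [0, 0, 0, 0, 0, -0.2333], [0, 0, 0, 0, 0, -0.2333]]
  ]
}}

```text
time_s: 13.32
position: [0.483, -0.1412, 0.1793]
tcp_rot: [[0.378, -0.926, 0.007], [-0.926, -0.378, -0.006], [0.008, -0.004, -1.0]]
force: [-0.4, -1.5, 11.0]
opening: 0.346
grasp_force: 30.0
```

```bash
python3 go.py
```

```text
t 13.32 pos [ 0.483  -0.1412  0.1793] yaw -67.81 tilt [ 0.0071 -0.0058 -1.    ] F [-0.36 -1.52 10.99] M [-0.483  0.028  0.132] g 30.0 op 30.1 j [-2.900e+01  2.340e+01  1.017e+02 -1.000e-01  5.440e+01  1.289e+02]
```

Converted, -0.11 m / 0.6 = -0.1833, -0.09 m / 0.6 = -0.15, -2 degrees / 60 = -0.0333.

Call:
{"method": "play_rows", "body": {
  "motion": [
    [[0, 0, -0.0017, 0, 0, -0.0333], [0, 0, -0.005, 0, 0, -0.0333], [0, 0, -0.0167, 0, 0, -0.0333], [0, 0, -0.05, 0, 0, -0.0333], [0, 0, -0.1, 0, 0, -0.0333], [0, 0, -0.15, 0, 0, -0.0333], [0, 0, -0.1833, 0, 0, -0.0333], [0, 0, -0.1833, 0, 0, -0.0333]]
  ]
}}

```text
time_s: 13.98
position: [0.4816, -0.1393, 0.2907]
tcp_rot: [[0.406, -0.914, 0.006], [-0.914, -0.406, -0.003], [0.005, -0.004, -1.0]]
force: [-0.1, -1.0, -2.0]
opening: 0.344
grasp_force: 30.0
```

```bash
python3 - <<'E'
from rig import imaging,bot
import numpy as np,cv2
for i in range(3): imaging.capture("side")
E
python3 go.py .4798 -.1388 .288 -66 .53 .08 .288 -20 .6065 .2915 .288 109.5; python3 go.py .53 .08 .29 20 .6065 .2915 .29 109.5
```

```text
t 14.13 pos [ 0.4785 -0.1378  0.2853] yaw -66.02 tilt [-0.0037  0.0022 -1.    ] F [-0.81  0.45 -1.96] M [0.055 0.21  0.038] g 30.0 op 29.7 j [-29.   15.4  94.3   0.   70.5 127.1]
row [-0.1795, -0.1349, -0.0, 0.0, 0.0, -46.0]
row [-0.0005, -0.2249, -0.0, 0.0, 0.0, -129.5]
t 14.13 pos [ 0.4785 -0.1378  0.2853] yaw -66.02 tilt [-0.0037  0.0022 -1.    ] F [-0.81  0.45 -1.96] M [0.055 0.21  0.038] g 30.0 op 29.7 j [-29.   15.4  94.3   0.   70.5 127.1]
row [0.1442, -0.1726, -0.0, 0.0, 0.0, -89.5]
```

```bash
python3 - <<'E'
from rig import imaging
from h import *
for c in("top","side"):
    d=imaging.capture(c);f=d["frame"].astype(float).mean(2)
    u0,v0=proj(d,[.6055,.2915,.1])[0].round().astype(int);k=f[v0-6:v0+7,u0-6:u0+7]
    print(c,u0,v0);print(k.round().astype(int))
E
```

```text
top 271 166
[[129 132 139 134 130 132 132 132 136 139 136 138 144]
 [127 131 136 135 131 133 133 132 138 138 135 136 142]
 [125 130 134 139 137 123 110 121 137 140 137 135 140]
 [125 130 132 130 101  77  82  84  89 122 139 134 138]
 [124 126 132 109  81  94  98  99  89 117 140 135 137]
 [125 126 128 109  85  99 102 101  98 114 133 137 134]
 [127 127 128 111  88  98  99 102  99 112 131 138 135]
 [127 126 126 121 105  99  98  98 105 123 136 139 134]
 [129 125 125 130 127 116 105 108 121 130 135 138 136]
 [128 126 124 130 133 137 139 135 127 131 132 137 136]
 [132 127 123 126 130 135 142 139 131 130 128 137 136]
 [131 127 125 124 130 134 140 140 132 129 129 134 137]
 [134 130 124 123 128 132 138 141 134 129 129 130 136]]
side 286 231
[[148 150 151 152 152 153 154 157 156 157 158 159 161]
 [167 171 171 172 171 172 174 174 174 173 173 174 175]
 [174 175 174 175 175 174 174 175 176 175 174 175 175]
 [175 175 174 174 174 174 172 173 171 173 173 172 172]
 [173 172 168 165 164 160 160 159 163 168 170 172 169]
 [170 168 160 144 137 136 138 137 145 162 170 172 171]
 [171 167 151 131 126 130 132 133 140 161 171 174 174]
 [171 169 161 143 140 142 143 148 152 165 169 168 170]
 [167 168 166 162 159 158 160 162 162 165 165 166 166]
 [167 167 167 168 166 165 165 166 166 165 166 165 164]
 [165 163 163 162 161 161 161 160 161 159 159 159 158]
 [148 148 147 143 141 142 141 139 136 136 136 136 135]
 [132 131 131 129 128 128 127 126 127 125 125 123 124]]
```

```bash
python3 -c "
from fit import *
print(at_z(D['top'],[271.2,165.2],.1),at_z(D['side'],[285.4,231.1],.1),tri([D['top'],D['side']],[[271.2,165.2],[285.4,231.1]]))"
python3 go.py .4798 -.1388 .288 -66 .55 .1 .295 -20 .6075 .2915 .295 19.5
```

```text
[0.60679118 0.29028973] [0.60803487 0.2933062 ] (array([0.60817162, 0.29073209, 0.09808479]), array([-0.05352345, -0.25748408,  0.2422973 ,  0.05713656]))
t 14.23 pos [ 0.4784 -0.1379  0.2847] yaw -66.02 tilt [-0.0047  0.0028 -1.    ] F [ 0.19  0.68 -1.64] M [0.019 0.13  0.036] g 30.0 op 29.7 j [-29.   15.5  94.3   0.   70.5 127.1]
row [-0.1896, -0.1613, -0.007, 0.0, 0.0, -46.0]
row [-0.0115, -0.1996, -0.0, 0.0, 0.0, -39.5]
```

Converted, -0.1896 m / 0.6 = -0.316, -0.1613 m / 0.6 = -0.2688, -46 degrees / 60 = -0.7667.

Call:
{"method": "play_rows", "body": {
  "motion": [
    [[-0.316, -0.2688, -0.0117, 0, 0, -0.7667], [-0.316, -0.2688, -0.0117, 0, 0, -0.7667], [-0.316, -0.2688, -0.0117, 0, 0, -0.7667], [-0.316, -0.2688, -0.0117, 0, 0, -0.7667], [-0.316, -0.2688, -0.0117, 0, 0, -0.7667], [-0.316, -0.2688, -0.0117, 0, 0, -0.7667], [-0.316, -0.2688, -0.0117, 0, 0, -0.7667], [-0.316, -0.2688, -0.0117, 0, 0, -0.7667]]
  ]
}}

```text
time_s: 14.9
position: [0.5493, 0.1024, 0.2917]
tcp_rot: [[0.941, -0.337, -0.004], [-0.337, -0.941, -0.0], [-0.004, 0.002, -1.0]]
force: [-0.2, -1.4, -2.6]
opening: 0.342
grasp_force: 30.0
```

Converted, -0.1996 m / 0.6 = -0.3327, -0.0115 m / 0.6 = -0.0192, -39.5 degrees / 60 = -0.6583.

Call:
{"method": "play_rows", "body": {
  "motion": [
    [[-0.0192, -0.3327, 0, 0, 0, -0.6583], [-0.0192, -0.3327, 0, 0, 0, -0.6583], [-0.0192, -0.3327, 0, 0, 0, -0.6583], [-0.0192, -0.3327, 0, 0, 0, -0.6583], [-0.0192, -0.3327, 0, 0, 0, -0.6583], [-0.0192, -0.3327, 0, 0, 0, -0.6583], [-0.0192, -0.3327, 0, 0, 0, -0.6583], [-0.0192, -0.3327, 0, 0, 0, -0.6583]]
  ]
}}

```text
time_s: 15.57
position: [0.6071, 0.2899, 0.2919]
tcp_rot: [[0.944, 0.33, -0.004], [0.33, -0.944, -0.002], [-0.004, 0.001, -1.0]]
force: [-0.7, -0.2, -1.6]
opening: 0.345
grasp_force: 30.0
```

```bash
python3 - <<'E'
from rig import imaging
from h import *
for _ in range(4): imaging.capture("top")
d=imaging.capture("side");f=d["frame"]
for z in(.29,.2,.1665): print(z,proj(d,[.6075,.2915,z]).round(1))
cv2.imwrite("pics/c6.png",cv2.resize(f[150:250,240:340],None,fx=6,fy=6,interpolation=cv2.INTER_CUBIC)[:,:,::-1])
t=imaging.capture("top")["frame"]
cv2.imwrite("pics/c7.png",cv2.resize(t[150:225,345:425],None,fx=7,fy=7,interpolation=cv2.INTER_CUBIC)[:,:,::-1])
E
python3 go.py
```

```text
0.29 [[282.  178.7]]
0.2 [[283.8 204.4]]
0.1665 [[284.5 213.5]]
t 15.87 pos [0.6079 0.2902 0.2941] yaw 19.36 tilt [-0.e+00 -1.e-04 -1.e+00] F [-0.45  0.49 -2.24] M [-0.086  0.139 -0.045] g 30.0 op 30.0 j [16.  30.1 68.7 -0.  81.2 86.7]
```

View pics/c6.png

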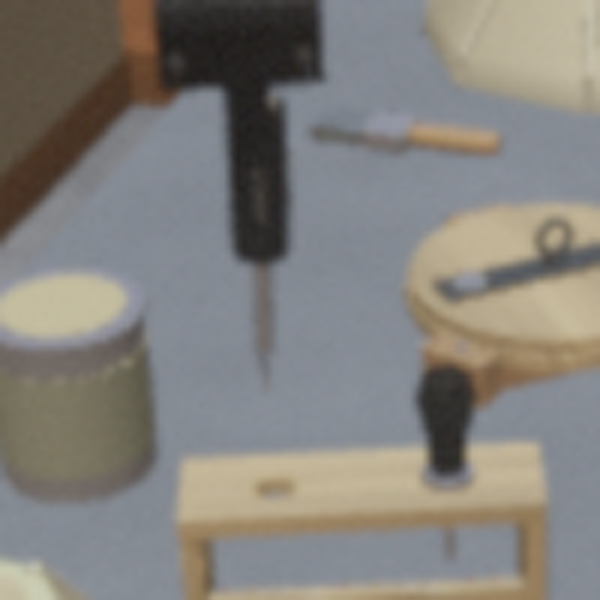

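View pics/c7.png

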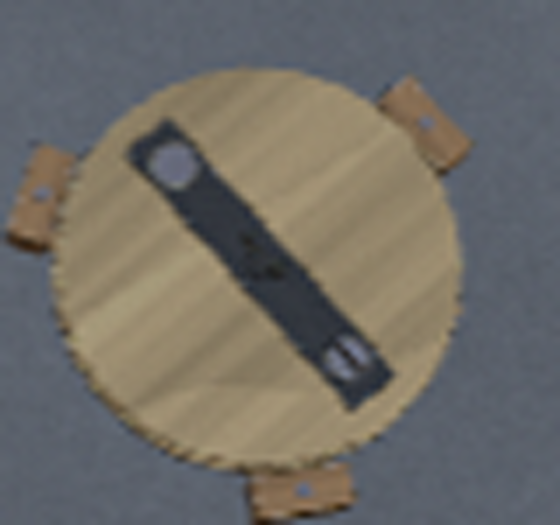

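Side crop: the driver hangs plumb, tip at ≈(284.2,214.7) above the empty hole (285.8,231.2). Top crop: screw head seated on the strap, disc otherwise unchanged.

Converted, 0.085 m / 0.6 = 0.1417, 0.075 m / 0.6 = 0.125.

Call:
{"method": "play_rows", "body": {
  "motion": [
    [[0, 0, 0.05, 0, 0, 0], [0, 0, 0.0917, 0, 0, 0], [0, 0, 0.1083, 0, 0, 0], [0, 0, 0.125, 0, 0, 0], [0, 0, 0.1417, 0, 0, 0], [0, 0, 0.1417, 0, 0, 0]]
  ]
}}

```text
time_s: 16.37
position: [0.6071, 0.2911, 0.2073]
tcp_rot: [[0.943, 0.333, -0.003], [0.333, -0.943, -0.001], [-0.003, -0.0, -1.0]]
force: [-1.0, -0.1, -2.1]
opening: 0.342
grasp_force: 30.0
```

Converted, 0.058 m / 0.6 = 0.0967, 0.055 m / 0.6 = 0.0917.

Call:
{"method": "play_rows", "body": {
  "motion": [
    [[0, 0, 0.02, 0, 0, 0], [0, 0, 0.04, 0, 0, 0], [0, 0, 0.06, 0, 0, 0], [0, 0, 0.08, 0, 0, 0], [0, 0, 0.0917, 0, 0, 0], [0, 0, 0.0967, 0, 0, 0], [0, 0, 0.0967, 0, 0, 0]]
  ]
}}

```text
time_s: 16.95
position: [0.6074, 0.2914, 0.1501]
tcp_rot: [[0.943, 0.334, -0.001], [0.334, -0.943, -0.0], [-0.002, -0.0, -1.0]]
force: [0.1, -0.4, -2.4]
opening: 0.348
grasp_force: 30.0
```

Converted, 0.0025 m / 0.6 = 0.0042, 0.002 m / 0.6 = 0.0033.

Call:
{"method": "play_rows", "body": {
  "motion": [
    [[0, 0, 0.0017, 0, 0, 0], [0, 0, 0.0033, 0, 0, 0], [0, 0, 0.0042, 0, 0, 0], [0, 0, 0.0042, 0, 0, 0]]
  ]
}}

```text
time_s: 17.28
position: [0.6084, 0.2917, 0.1493]
tcp_rot: [[0.943, 0.334, 0.002], [0.334, -0.943, 0.001], [0.002, 0.0, -1.0]]
force: [0.8, -1.2, 0.6]
opening: 0.342
grasp_force: 30.0
```

```bash
python3 go.py
```

```text
t 17.28 pos [0.6084 0.2917 0.1493] yaw 19.49 tilt [ 1.8e-03  5.0e-04 -1.0e+00] F [ 0.82 -1.23  0.57] M [-0.035  0.18  -0.023] g 30.0 op 29.8 j [16.1 37.9 77.8  0.  64.2 86.6]
```

Call:
{"method": "play_rows", "body": {
  "motion": [
    [[0, 0, 0, 0, 0, 0], [0, 0, 0, 0, 0, 0], [0, 0, 0, 0, 0, 0], [0, 0, 0, 0, 0, 0], [0, 0, 0, 0, 0, 0], [0, 0, 0, 0, 0, 0]]
  ],
  "fingers": 0.06
}}

```text
time_s: 17.78
position: [0.6077, 0.2915, 0.1483]
tcp_rot: [[0.943, 0.334, -0.0], [0.334, -0.943, -0.0], [-0.0, -0.0, -1.0]]
force: [-0.4, 1.0, 0.4]
opening: 0.665
grasp_force: 0.0
```

Converted, -0.15 m / 0.6 = -0.25, -0.13 m / 0.6 = -0.2167.

Call:
{"method": "play_rows", "body": {
  "motion": [
    [[0, 0, -0.025, 0, 0, 0], [0, 0, -0.0667, 0, 0, 0], [0, 0, -0.1167, 0, 0, 0], [0, 0, -0.1667, 0, 0, 0], [0, 0, -0.2167, 0, 0, 0], [0, 0, -0.25, 0, 0, 0], [0, 0, -0.25, 0, 0, 0]]
  ]
}}

```text
time_s: 18.37
position: [0.6106, 0.2924, 0.3047]
tcp_rot: [[0.943, 0.334, 0.011], [0.334, -0.943, 0.003], [0.012, 0.001, -1.0]]
force: [0.4, 0.8, 2.0]
opening: 0.686
grasp_force: 0.0
```

Converted, -0.16 m / 0.6 = -0.2667, -0.01 m / 0.6 = -0.0167.

Call:
{"method": "play_rows", "body": {
  "motion": [
    [[-0.2667, 0, -0.0167, 0, 0, 0], [-0.2667, 0, -0.0167, 0, 0, 0], [-0.2667, 0, -0.0167, 0, 0, 0], [-0.2667, 0, -0.0167, 0, 0, 0], [-0.2667, 0, -0.0167, 0, 0, 0], [-0.2667, 0, -0.0167, 0, 0, 0]]
  ]
}}

```text
time_s: 18.87
position: [0.4547, 0.2376, 0.3079]
tcp_rot: [[0.943, 0.334, -0.001], [0.334, -0.943, -0.0], [-0.001, -0.0, -1.0]]
force: [0.1, 0.2, 0.8]
opening: 0.689
grasp_force: 0.0
```

```bash
python3 - <<'E'
from rig import imaging
from h import *
from fit import T,draw,down,best,C,S
t=imaging.capture("top");s=imaging.capture("side")
cr=lambda f,u,v,w,h,k:cv2.resize(f[v:v+h,u:u+w],None,fx=k,fy=k,interpolation=cv2.INTER_CUBIC)
cv2.imwrite("pics/c8.png",np.hstack([cr(t["frame"],240,135,100,100,4),cr(s["frame"],262,175,100,100,4)])[:,:,::-1])
g=t["frame"][190:212,383:408].mean(2);o=np.array([383,190]);h,w=g.shape
# slot angle now
def f(p):
    x,y,th,hw=p;i=np.full((h*S,w*S),52,np.float32)
    draw(i,t,T(x,y,0,C*.0095,.055),110.,o);draw(i,t,T(x,y,th,[[.01,hw],[-.01,hw],[-.01,-hw],[.01,-hw]],.055),40.,o)
    m=np.zeros((h*S,w*S),np.float32);draw(m,t,T(.4804,-.1384,0,C*.0125,.055),1.,o);m=down(m)
    return (m*(down(i)-g)**2).sum()
for a in(10,30,50,70,100):
    r=best(f,[[.4804,-.1384,np.radians(a),.0018]],[.002,.002,.2,.0005]);print(r.x[:2].round(4),np.degrees(r.x[2])%180,r.x[3],r.fun)
E
python3 go.py
```

```text
[ 0.4806 -0.1382] 41.12317866902915 0.0016129625159665355 5362.732879638672
[ 0.4806 -0.1383] 41.80836732616876 0.0016965179895000405 5362.732879638672
[ 0.4802 -0.1386] 40.05627017230825 0.0017054630441933128 5384.175760904948
[ 0.4804 -0.1385] 42.01058251360565 0.0015708557234461354 5390.264516194662
[ 0.4804 -0.1381] 95.44222194352032 2.2489767688332115e-05 22901.402755737305
t 18.97 pos [0.458  0.2383 0.3083] yaw 19.49 tilt [ 1.5e-03  4.0e-04 -1.0e+00] F [-1.23 -0.43 -0.01] M [-0.061  0.139  0.019] g 0.0 op 60.2 j [15.1 15.6 90.2  0.  74.1 85.6]
```

View pics/c8.png

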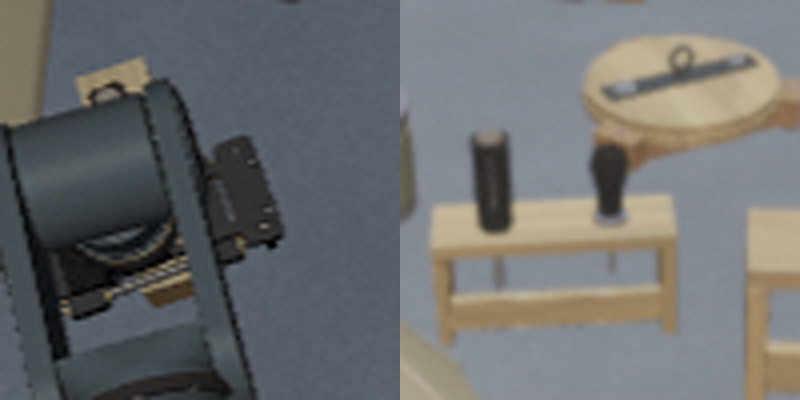

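The driver stands upright in its hole at ≈(385,220), collar on the strip, and the awl, rack and disc look unchanged. The slot fit says the screw turned about 199° (≈2.8 mm), which agrees with the hard stop.

```bash
python3 -c "
from rig import bot
print(bot.hand_in())"
```

```text
the job is handed in; nothing more can be done
None
```

I drove the screw home until it stopped hard and the torque peaked at about 0.45 N·m, put the screwdriver back upright in its hole, and handed the job in at about 19 s; the awl, rack and disc looked unchanged in the last picture.

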